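# Register a woodcut block in the corner of the printing jig

### The job

Pick up the rubber-footed pusher by its wooden handle and, touching the block only with the pusher, gently slide the woodcut block on the printing jig: first until you feel its long side bear flat against the long fence, then along that fence until you feel its end bear against the short fence. The block must be left touching both fences all along, neither jammed hard nor touched by the gripper. Then stand the pusher upright on its cork coaster again, and leave the other things where they are.

Things in the scene. Friction and masses are not known exactly. Their poses are not given: they have to be found in the camera images.
- jig: plywood registration board lying fixed on the table, 12 mm thick, reaching 140 mm to -x, 125 mm to +x, 170 mm to -y and 160 mm to +y of its origin; origin on its underside, so its top face is at z = 12 mm. Two wooden fences, 10 mm high and 25 mm wide, are fixed on top and meet in a square corner towards +x, +y. The jig's place and yaw vary.
- jig_corner (a point): the square corner where the inner faces of the two fences meet, at the level of the board's top face: jig frame (100, 135, 12) mm; axes as the jig
- long_fence: long fence, 10 mm high, on the jig's +x side; origin at the foot of its inner face (jig's plane x = 100 mm), which runs along y from -170 to +160 mm and faces -x. Friction of about 0.6 on fences, board and foot: a block standing askew can wedge on a fence when pushed at its middle, and swings flush when pushed on the half that lags
- short_fence: short fence on the jig's +y side; origin at its foot on its inner face (plane y = 135 mm of the jig), which runs along the jig's x from -130 to +90 mm and on to the long fence, and faces -y; top 10 mm above the board
- block: flat wooden woodcut block, 110 mm (x) by 150 mm (y) by 12 mm thick, about 0.16 kg, lying loose on the jig a few cm short of both fences, turned up to 13 degrees; origin at the centre of its underside; x and y nearly along the jig's. It slides under about 1 N; its edges bruise above 12 N. Its +x side (150 mm) goes against the long fence, its +y side (110 mm) against the short fence
- block_corner (a point): the block's corner at its +x, +y, lower edge: block frame (55, 75, 0) mm; it belongs at jig_corner
- pusher: pusher standing on the coaster, 90 mm tall, 0.15 kg: round black rubber foot, 44 mm diameter, 16 mm high, on a stiff swivel, 6 mm off the handle's axis in a direction that is not told; steel neck 20 mm thick, then from 32 to 90 mm up a square wooden handle 24 x 24 mm; origin on the handle's axis at the foot's underside, z up the handle, x and y square to its flats. The foot's side does the pushing
- coaster: round cork coaster fixed on the table, 90 mm diameter, 5 mm thick; origin at the centre of its underside; the pusher's home
- water_jar: open glass jar, 72 mm across, 85 mm tall; origin at the centre of its underside; bystander
- ink_tin: closed steel tin, 72 mm across, 50 mm tall; origin at the centre of its underside; bystander
- eraser: rubber eraser, 55 x 30 x 16 mm; origin at the centre of its underside; bystander
- spare_block: a smaller bare wooden block, 100 x 70 x 12 mm, lying on the table; origin at the centre of its underside; bystander
- brush: paint brush, 200 mm long, lying in front of the robot's base; bystander
- roller: ink roller with a 90 mm rubber drum of 36 mm diameter and a wooden handle, lying to the left beyond the jig; origin under the drum's centre; bystander
There are look-alikes about, which are no part of the job. What is shaped like the block but turquoise is not meant.

How it is judged:
On the way, in this order (a step that is already met when the one before it is completed fails the run):
1. the block bears on the long fence with more than 1 N, flat along it (within 2 mm and 0.015 rad) (contact force between block and long_fence above 1 N and x of block_corner in the frame of jig_corner above -0.002 m and angle between the x axis of block and the x axis of jig, either way round below 0.015 rad), for 0.1 s.
2. then the block bears on the short fence with more than 1 N, within 2 mm of it (contact force between block and short_fence above 1 N and y of block_corner in the frame of jig_corner above -0.002 m), for 0.1 s.
At the end, for the whole second after the job is handed in: the block lies flat and at rest on the jig, its corner within 2 mm of both fences and square to them within 0.015 rad; the pusher stands upright (within 0.1 rad) and at rest on the coaster, its axis within 30 mm of the coaster's centre (x of block_corner in the frame of jig_corner above -0.002 m and y of block_corner in the frame of jig_corner above -0.002 m and angle between the x axis of block and the x axis of jig, either way round below 0.015 rad and z of block in the frame of jig below 0.0145 m and angle between block's own z axis and vertical below 0.03 rad and horizontal distance between pusher and coaster below 0.03 m and angle between pusher's own z axis and vertical below 0.1 rad and z of pusher in the frame of coaster between 0.002 and 0.008 m and linear speed of each of pusher, block below 0.02 m/s); the robot touches nothing.
It fails at once if the pusher presses the block with more than 12 N (contact force between pusher and block above 12 N).
It fails at once if a fence is pressed with more than 12 N by the block (contact force between block and long_fence above 12 N or contact force between block and short_fence above 12 N).
It fails at once if the gripper or arm touches the block (contact force between any of the fingers, the arm and block above 0.3 N).
It fails at once if a bystander is moved by more than 15 mm (distance of any of water_jar, ink_tin, eraser, spare_block, brush, roller from where it was at the start of the episode above 0.015 m).
It also fails if it takes over 72 s, if anything falls off the work surface, if the arm or the gripper's body presses on something with over 40 N, if the wrist force passes 120 N, or if a joint passes its speed limit or range.

### The arm

A 7-joint arm with a two-finger parallel gripper is mounted at the origin on the work surface. World frame = base frame: x ahead of the robot, y to its left, z up, the work surface at z = 0. Lengths are in m, angles in rad, forces in N, time in s.
With the tool pointing down it reaches from about 0.4 to 0.85 m from the base axis. Payload 10.4 kg.
Tool frame: the origin (TCP) lies at the very end of the fingers, on their centre line; the grasp point (between the pads) lies 19 mm behind it; x points along the fingers, y is the direction in which the jaws open and shut, and the axes are right-handed (so a half turn about x gives the same grasp; the last joint's range is limited). The gripper opens to 85 mm and grips with 20 to 120 N. Pads are 22 mm wide; open, the fingers measure 114 mm over their backs; the gripper's body (76 mm by 85 mm) begins 54 mm behind the grasp point. The pads swing forward as they close: fully open they stand 13 mm farther back than shut.
Start: joints at [-1.3, 0.332, -0.065, 1.46, 0.022, 1.35, -0.088], TCP at [0.181, 0.598, 0.231] pointing down, gripper open.
Joint ranges: [-2.6, 2.6], [-0.5, 2.12], [-1.47, 1.34], [0.16, 2.42], [-1.27, 4.41], [0.06, 2.06], [-2.6, 2.6]. Speed limits (rad/s): [2.22, 2.22, 2.79, 2.79, 3.14, 3.14, 3.14].

### API

Orientations are given as a unit quaternion [x, y, z, w].
In Python, from workcell import monitor, camera, ticket, regions_of gives the robot as it stands.
- The arm moves only by the tool step_arm, never from a script. Its argument "increments" is a list of rows, each a list of 5 numbers: the finger opening in m, from 0 to 0.0854, then the shift along the world's x, y, z in m, then the turn about the world's z in rad. A call has 1 to 12 rows; each row shifts and turns the commanded pose from where the row before left it; what a row does not reach is not made up. A row lasts 1/12 s, in which the tool goes at most 41.7 mm and 7.16 degrees, less where a joint would pass 70% of its speed; a pose out of reach is approached as far as the arm can. A call with a gripper value outside its range is refused whole. The fingers move at their own pace and stop on an object; "force" is the grip in N (left out, the last holds). Time passes only in rows, so rows that do not move let the fingers close. It gives the time, the measured TCP pose, the force and the opening at its end, in the units of the state.
- monitor.get_obs(): the state, without advancing time (a new reading comes with each control period).
- camera(name): name is "side" or "top" or "wrist"; returns a dict with "color" (420x560x3 uint8, red, green, blue), "range_z" (420x560 float32, m along the optical axis (not along the pixel's ray), 0 where there is no reading), "fx", "fy", "cx", "cy" (pixels), "k1" (the pictures are not rectified: a ray, as slopes to the right and down, at radius r is drawn at 1 + k1 r^2 times it, then the intrinsics apply), "cam_to_world" (4x4, takes a point from camera to world coordinates). Camera axes: x right, y up, looking along -z (the intrinsics and any distortion apply to the point x, -y, -z); pixel columns grow to the right and rows downward; lengths in m; the calibration is good to about 2 mm. A picture is of the moment at which its call begins.
- ticket.hand_in(): hands the job in, once; it reports no verdict.
Trained networks look in a picture, given as the dict that the camera call returned (one of the last four; its "shot" number tells which), for a name from the list of things; names that differ only in an ending like _2 or _b are one class to them, and where a whole thing is asked for, a point or a joint stands for the part that bears it (a point fixed in the world has none). Each returns a list of dicts, best first, with "p" (0 to 1); they miss things now and then, are a little off and sometimes report something else, mostly with a low value. They report only what shows in the picture. A call takes as long as a camera call. They do not tell look-alikes from the thing itself.
- regions_of(picture, query): "region" (420x560 bool, what is visible of it) and "centre" ([row, column] in pixels, amid what is visible of it).
The state is a dict: "clock": time; "joint_pos": joint angles; "joint_velocities": joint speeds; "tau": joint torques, N m; "position": TCP position; "ee_rot": TCP orientation; "ft_force": force on the tool from outside, world axes, zero at the start; "torque": the same for the moment, N m; "grip_width": opening from 0.0 (shut) to 1.0 (fully open).
Only numpy, scipy, OpenCV 4.12 (cv2) and the standard library are available. Lean on these libraries where they do the work, as an engineer would, in place of code of your own. Each camera call takes 0.05 s, during which the arm holds its last target. There are 200 camera calls.

## Working session

There is one attempt and no reset: what is moved stays moved. The work goes in short steps, Python scripts to look and compute and a tool call to move; the robot and the scene stay as the last step left them, time stands still between calls to the robot, and variables do not carry over. Pictures are saved under pics/ and viewed, about 8 in all and at most 12, crops included, and the job is handed in when it is done.

Besides the shell and the picture viewer there is one more tool, called in YAML: its name, and indented under it one key for each argument. step_arm: Moves the arm, as the interface text tells. Its arguments: {"type":"object","properties":{"increments":{"type":"array"},"force":{"type":"number"}},"required":["increments"]}

```bash
mkdir -p pics
cat > h.py <<'E'
import numpy as np, cv2
from workcell import monitor, camera, ticket, regions_of
def save(p,n): cv2.imwrite('pics/'+n,cv2.cvtColor(p['color'],cv2.COLOR_RGB2BGR))
def world(p,rc,z=None,plane=None):
    """rc Nx2 (row,col) -> world; plane: intersect world z=plane, else use range"""
    rc=np.atleast_2d(np.asarray(rc,float)); K=np.array([[p['fx'],0,p['cx']],[0,p['fy'],p['cy']],[0,0,1]])
    u=cv2.undistortPointsIter(rc[:,None,::-1].copy(),K,np.array([p['k1'],0,0,0.]),None,None,(3,50,1e-9))[:,0]
    d=np.c_[u[:,0],-u[:,1],-np.ones(len(u))]; T=np.array(p['cam_to_world']); dw=d@T[:3,:3].T; o=T[:3,3]
    if plane is not None: return o+dw*((plane-o[2])/dw[:,2])[:,None]
    r=p['range_z'][rc[:,0].round().astype(int),rc[:,1].round().astype(int)]
    return o+dw*r[:,None]
def cloud(p):
    rr,cc=np.mgrid[0:420,0:560]; return world(p,np.c_[rr.ravel(),cc.ravel()]).reshape(420,560,3)
def rect(P):
    return cv2.minAreaRect((P[:,:2]*1000).astype(np.float32))
E
cat > a.py <<'E'
from h import *
for n in ['top','side']:
    p=camera(n); save(p,n+'1.png'); C=cloud(p)
    for q in ['jig','block','pusher','coaster','water_jar','ink_tin','eraser','spare_block','brush','roller','long_fence']:
        for r in regions_of(p,q)[:4]:
            m=r['region']&(p['range_z']>0); X=C[m]
            print(n,q,round(r['p'],2),np.round(r['centre']),m.sum(),np.median(X,0).round(3) if len(X) else '',X[:,2].max().round(3) if len(X) else '',np.round(p['color'][m].mean(0)) if len(X) else '')
o=monitor.get_obs();print(o)
E
python3 a.py; ls
```

```text
top jig 0.34 [238. 448.] 324 [ 0.486 -0.357  0.048] 0.099 [63. 42. 27.]
top block 0.85 [202. 244.] 2621 [0.575 0.133 0.024] 0.032 [129.  99.  62.]
top block 0.65 [108. 354.] 2349 [ 0.819 -0.147  0.012] 0.02 [  9. 103. 100.]
top pusher 0.56 [238. 448.] 315 [ 0.487 -0.357  0.046] 0.099 [62. 42. 27.]
top pusher 0.43 [146. 165.] 860 [0.726 0.346 0.025] 0.042 [62. 46. 33.]
top coaster 0.67 [238. 432.] 598 [ 0.49  -0.346  0.004] 0.013 [117.  89.  53.]
top water_jar 0.84 [260. 107.] 890 [0.432 0.459 0.044] 0.09 [103. 113. 111.]
top ink_tin 0.69 [162. 246.] 1304 [0.679 0.131 0.022] 0.029 [109.  70.  39.]
top ink_tin 0.58 [187. 123.] 709 [0.612 0.432 0.049] 0.057 [114. 115. 120.]
top eraser 0.65 [173. 420.] 239 [ 0.653 -0.304  0.015] 0.02 [23. 23. 22.]
top spare_block 0.58 [148. 429.] 1043 [ 0.732 -0.345  0.011] 0.018 [122.  96.  63.]
top brush 0.72 [141. 163.] 905 [0.727 0.345 0.026] 0.042 [61. 47. 36.]
top brush 0.56 [299. 356.] 1091 [ 0.343 -0.14   0.017] 0.026 [99. 93. 86.]
top roller 0.91 [145. 162.] 997 [0.726 0.349 0.024] 0.042 [65. 51. 40.]
top long_fence 0.97 [161. 248.] 1349 [0.679 
[... 1116 characters left out ...]
t_pos': array([-1.2995941 ,  0.33219252, -0.06469114,  1.46009991,  0.02157439,
        1.34992495, -0.08849048]), 'joint_velocities': array([-2.07175813e-03, -7.98106596e-06, -7.44602777e-04, -7.96683822e-04,
        1.12451908e-03, -1.64977442e-04, -5.07217385e-04]), 'tau': array([ 3.96037367e-04, -6.25238800e+01,  4.93382185e-02, -3.91812873e+01,
        1.65782747e-02,  1.92150350e-03, -1.86985267e-05]), 'position': array([0.18097971, 0.59823608, 0.23134221]), 'ee_rot': array([ 0.10352746,  0.69950102, -0.10347655,  0.69948051]), 'ft_force': array([1.08893894, 0.74843834, 0.23832257]), 'torque': array([0.0069843 , 0.01311466, 0.02991005]), 'grip_width': 1.0021447124216136}
a.py
h.py
pics
```

View top.

View pics/top1.png

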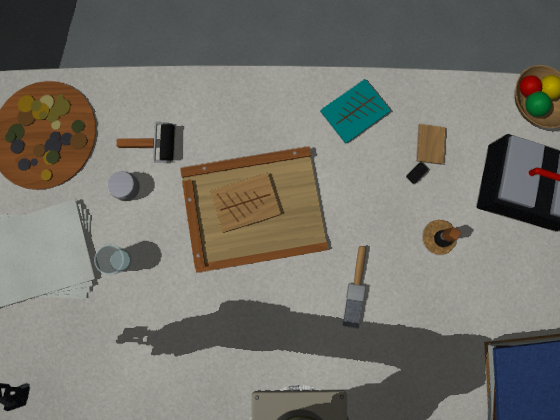

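```bash
cat > b.py <<'E'
from h import *
p=camera('top'); C=cloud(p); v=p['range_z']>0
def best(q,i=0): return regions_of(p,q)[i]['region']&v
def R(m,lo,hi):
    X=C[m]; X=X[(X[:,2]>lo)&(X[:,2]<hi)]; return X
b=best('block'); X=R(b,.020,.04); print('block',rect(X),np.percentile(X[:,2],[5,50,95]))
f=best('long_fence'); X=R(f,.018,.04); print('lf',rect(X),np.percentile(X[:,2],[5,50,95]))
# fences by height, within jig area
z=C[...,2]; m=v&(z>.017)&(z<.03)&(C[...,0]>.4)&(C[...,0]<.75)&(abs(C[...,1]-.1)<.2)&~b
n,l,s,c=cv2.connectedComponentsWithStats(m.astype(np.uint8))
for i in range(1,n):
    if s[i,4]>100: print(i,s[i],rect(C[l==i]))
# pusher top
m=v&(z>.08)&(abs(C[...,0]-.487)<.06)&(abs(C[...,1]+.36)<.06); X=C[m]; print('handle top',m.sum(),X.mean(0),rect(X),X[:,2].max())
m=v&(z>.08)&(abs(C[...,0]-.487)<.06)&(abs(C[...,1]+.36)<.06)
c=best('coaster'); X=R(c,0,.012); print('coaster',rect(X), cv2.minEnclosingCircle((X[:,:2]*1000).astype(np.float32)),np.median(X[:,2]))
img=cv2.cvtColor(p['color'],cv2.COLOR_RGB2BGR)
a=cv2.resize(img[195:285,390:490],None,fx=6,fy=6,interpolation=cv2.INTER_CUBIC)
cv2.imwrite('pics/crop1.png',a)
E
python3 b.py
```

```text
Traceback (most recent call last):
  File "b.py", line 6, in <module>
    b=best('block'); X=R(b,.020,.04); print('block',rect(X),np.percentile(X[:,2],[5,50,95]))
                                                            ~~~~~~~~~~~~~^^^^^^^^^^^^^^^^^^
IndexError: index -1 is out of bounds for axis 0 with size 0
```

The picture shows the jig at (col 255, row 210), its long fence across the top (248,161), its short fence on the left (190,220), and the bare woodcut block at (247,203). The pusher stands on the coaster at (440,238). Look-alikes: the turquoise block (355,110) is excluded by colour, and the spare block (431,144) is too small and off the jig. No second pusher is visible.

```bash
python3 - <<'E'
s=open('b.py').read()
s=s.replace("def best(q,i=0): return regions_of(p,q)[i]['region']&v","""def best(q,at):
    L=[r for r in regions_of(p,q) if np.hypot(r['centre'][0]-at[0],r['centre'][1]-at[1])<25]; print(q,len(L)); return (L[0]['region'] if L else np.zeros_like(v))&v""")
s=s.replace("best('block')","best('block',(202,246))").replace("best('long_fence')","best('long_fence',(161,248))").replace("best('coaster')","best('coaster',(238,434))")
s=s.replace("np.percentile(X[:,2],[5,50,95])","len(X)")
open('b.py','w').write(s)
E
python3 b.py
```

```text
block 1
block ((575.80712890625, 133.67555236816406), (110.44417572021484, 147.39974975585938), 18.4465274810791) 2482
long_fence 1
lf ((679.9935302734375, 134.19021606445312), (26.82493019104004, 328.5757751464844), 10.120092391967773) 1231
1 [ 180  146  131   31 1301] ((679.284423828125, 134.5418243408203), (27.74972152709961, 329.5536193847656), 9.952493667602539)
10 [182 179  23  90 916] ((522.731689453125, 261.15478515625), (221.24696350097656, 26.572118759155273), 9.829127311706543)
handle top 122 [ 0.49202637 -0.36218875  0.09223174] ((491.8020935058594, -364.09765625), (26.45168113708496, 24.512845993041992), 58.709754943847656) 0.09942477809975081
coaster 1
coaster ((491.43701171875, -357.87646484375), (86.18335723876953, 84.5432357788086), 89.42843627929688) ((490.0312805175781, -357.52130126953125), 44.902305603027344) 0.004493693512668706
```

View pics/crop1.png

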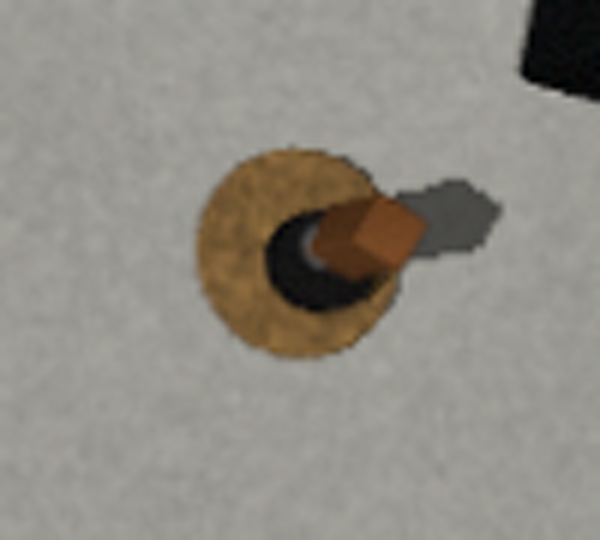

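step_arm:
  increments:
    - [0.0854,0.03,-0.02,0,-0.075]
    - [0.0854,0.03,-0.02,0,-0.075]
    - [0.0854,0.032,-0.025,0,-0.075]
    - [0.0854,0.03,-0.03,0,-0.075]
    - [0.0854,0.03,-0.03,0,-0.075]
    - [0.0854,0.03,-0.03,0,-0.075]
    - [0.0854,0.02,-0.036,0,-0.075]
    - [0.0854,0.02,-0.036,0,-0.075]
    - [0.0854,0.01,-0.04,0,-0.075]
    - [0.0854,0.01,-0.04,0,-0.075]
    - [0.0854,0.01,-0.04,0,-0.075]
    - [0.0854,0.01,-0.04,0,-0.075]

```text
clock: 2.5
position: [0.4415, 0.2109, 0.2315]
ee_rot: [0.399, 0.584, -0.398, 0.584]
ft_force: [1.4, 0.6, 1.2]
grip_width: 0.999
```

step_arm:
  increments:
    - [0.0854,0.01,-0.04,0,-0.075]
    - [0.0854,0.01,-0.04,0,-0.075]
    - [0.0854,0.01,-0.04,0,-0.075]
    - [0.0854,0.01,-0.04,0,-0.075]
    - [0.0854,0.01,-0.04,0,-0.075]
    - [0.0854,0.01,-0.04,0,-0.075]
    - [0.0854,0,-0.04,0,-0.075]
    - [0.0854,0,-0.04,0,-0.075]
    - [0.0854,0,-0.04,0,-0.075]
    - [0.0854,0,-0.04,0,-0.075]
    - [0.0854,0,-0.04,0,-0.075]
    - [0.0854,0,-0.04,0,-0.075]

```text
clock: 3.5
position: [0.5012, -0.2689, 0.2318]
ee_rot: [0.613, 0.353, -0.612, 0.353]
ft_force: [1.8, 0.1, -0.4]
grip_width: 0.997
```

step_arm:
  increments:
    - [0.0854,-0.005,-0.035,0,-0.02]
    - [0.0854,-0.005,-0.035,0,-0.02]
    - [0.0854,0,-0.02,0,0]
    - [0.0854,0,0,0,0]

```text
clock: 3.83
position: [0.4891, -0.3622, 0.2314]
ee_rot: [-0.62, -0.339, 0.621, -0.34]
ft_force: [-0.5, -0.9, 0.1]
grip_width: 1.003
```

Run:
```python
from h import *
o=monitor.get_obs(); print(o['joint_pos'].round(2),o['position'].round(4),o['ft_force'])
p=camera('wrist'); save(p,'w1.png'); print(np.round(p['cam_to_world'],3))
C=cloud(p); v=p['range_z']>0; z=C[...,2]
near=v&(np.hypot(C[...,0]-.49,C[...,1]+.362)<.05)
for lo,hi in [(.090,.1),(.015,.026)]:
    X=C[near&(z>lo)&(z<hi)]; print(lo,len(X),X.mean(0).round(4),rect(X))
```

```text
[-0.08  0.37  0.83  1.55 -0.28  1.35  0.21] [ 0.4891 -0.3622  0.2314] [-0.45544903 -0.8541212   0.06703814]
[[ 0.842  0.52   0.142  0.526]
 [-0.539  0.812  0.224 -0.307]
 [ 0.001 -0.266  0.964  0.375]
 [ 0.     0.     0.     1.   ]]
0.09 825 [ 0.4943 -0.365   0.0955] ((494.0806884765625, -365.56005859375), (23.399106979370117, 23.122526168823242), 57.23015213012695)
0.015 615 [ 0.4862 -0.3578  0.0217] ((488.72991943359375, -362.7577819824219), (35.64725112915039, 43.77533721923828), 79.89620208740234)
```

View pics/w1.png

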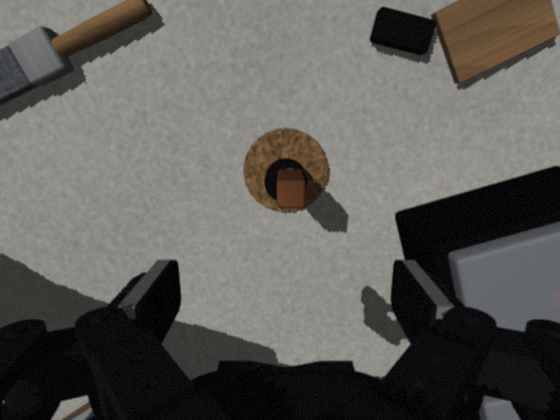

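step_arm:
  increments:
    - [0.0854,0.005,-0.0033,-0.01,0]
    - [0.0854,0,0,-0.03,0]
    - [0.0854,0,0,-0.03,0]
    - [0.0854,0,0,-0.03,0]
    - [0.0854,0,0,-0.03,0]
    - [0.0854,0,0,-0.025,0]
    - [0.0854,0,0,-0.0222,0]
    - [0.0854,0,0,0,0]

```text
clock: 4.55
position: [0.4952, -0.3568, 0.0491]
ee_rot: [-0.618, -0.344, 0.62, -0.34]
ft_force: [-0.8, 0.3, -0.4]
grip_width: 0.999
```

step_arm:
  increments:
    - [0.02,0,0,0,0]
    - [0.02,0,0,0,0]
    - [0.02,0,0,0,0]
    - [0.02,0,0,0,0]
    - [0.02,0,0,0,0]
    - [0.02,0,0,0,0]
    - [0.02,0,0,0,0]
    - [0.02,0,0,0,0]
  force: 50

```text
clock: 5.22
position: [0.4971, -0.3607, 0.0552]
ee_rot: [0.62, 0.341, -0.619, 0.342]
ft_force: [0.5, 0.5, 7.3]
grip_width: 0.269
```

step_arm:
  increments:
    - [0.02,0,0,0,0]
    - [0.02,0,0,0,0]
    - [0.02,0,0,0,0]

```text
clock: 5.47
position: [0.497, -0.3607, 0.0551]
ee_rot: [0.62, 0.341, -0.619, 0.342]
ft_force: [-0.5, 1.2, 7.3]
grip_width: 0.275
```

Run:
```python
from h import *
o=monitor.get_obs(); print(o['position'].round(4),o['ft_force'].round(2),o['torque'].round(3),o['grip_width'])
p=camera('side'); save(p,'s2.png')
a=cv2.cvtColor(p['color'],cv2.COLOR_RGB2BGR)[260:420,180:400]
cv2.imwrite('pics/s2.png',cv2.resize(a,None,fx=3.5,fy=3.5,interpolation=cv2.INTER_CUBIC))
```

```text
[ 0.497  -0.3607  0.0551] [-0.47  1.2   7.34] [ 0.231  0.089 -0.004] 0.2747237056182485
```

View pics/s2.png

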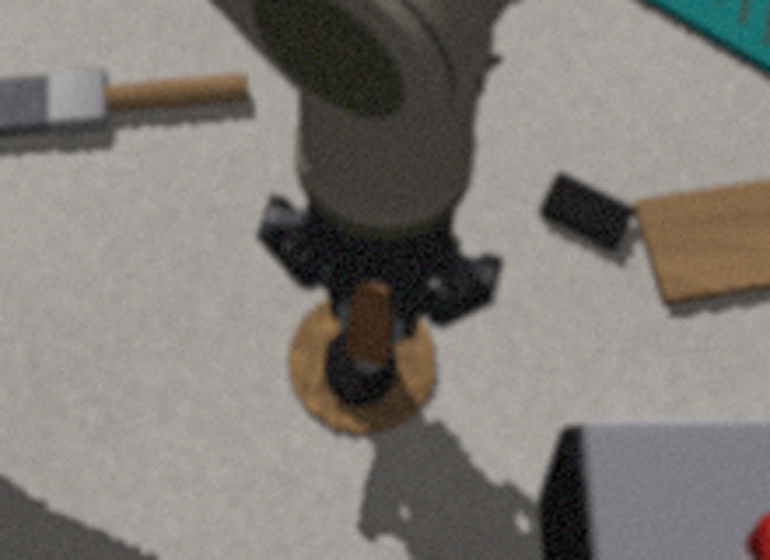

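step_arm:
  increments:
    - [0.02,0,0,0.005,0]
    - [0.02,0,0,0.01,0]
    - [0.02,0,0,0.015,0]
    - [0.02,0,0,0.02,0]
    - [0.02,0,0,0.01,0]
    - [0.02,0,0,0,0]
    - [0.02,0,0,0,0]
    - [0.02,0,0,0,0]

```text
clock: 6.18
position: [0.496, -0.36, 0.1133]
ee_rot: [-0.619, -0.342, 0.619, -0.341]
ft_force: [0.8, 0.3, -3.1]
grip_width: 0.273
```

Run:
```python
from h import *
o=monitor.get_obs(); print(o['position'].round(4),o['ee_rot'].round(4),o['ft_force'].round(2),o['torque'].round(3),o['grip_width'])
for n in ['side','wrist']:
    p=camera(n); C=cloud(p); r=regions_of(p,'pusher')
    for q in r[:2]:
        m=q['region']&(p['range_z']>0); X=C[m]; print(n,q['p'],q['centre'],m.sum(),X.min(0).round(3),X.max(0).round(3))
    if n=='wrist': im=cv2.cvtColor(p['color'],cv2.COLOR_RGB2BGR)
    else: im=cv2.cvtColor(p['color'],cv2.COLOR_RGB2BGR)[250:410,180:400]; im=cv2.resize(im,(560,420),interpolation=cv2.INTER_CUBIC); s=im
cv2.imwrite('pics/both3.png',cv2.resize(np.hstack([s,im]),None,fx=.71,fy=.71))
```

```text
[ 0.496  -0.36    0.1133] [-0.6191 -0.3418  0.6193 -0.3411] [ 0.82  0.31 -3.07] [ 0.016 -0.025 -0.017] 0.27278925040221474
side 0.76 [350.2, 282.5] 612 [ 0.465 -0.389  0.006] [ 0.522 -0.333  0.158]
side 0.7 [369.8, 285.1] 947 [ 0.447 -0.406  0.   ] [ 0.536 -0.322  0.068]
```

View pics/both3.png

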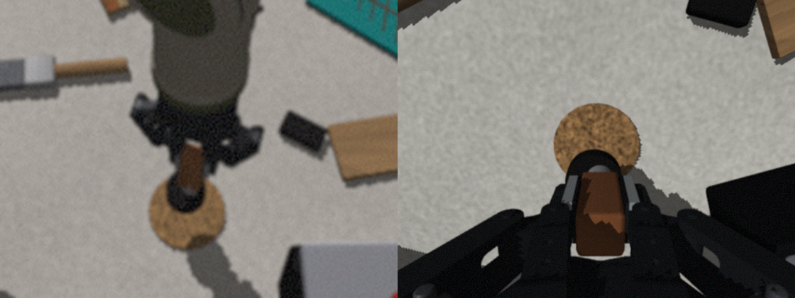

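```bash
cat > foot.py <<'E'
from h import *
from scipy.optimize import least_squares
o=monitor.get_obs(); t=o['position']
p=camera('wrist'); C=cloud(p); zf=t[2]-.050
m=(p['range_z']>0)&(C[...,2]>zf+.001)&(C[...,2]<zf+.020)&(np.hypot(C[...,0]-t[0],C[...,1]-t[1])<.05)
X=C[m]; print(len(X),X.min(0).round(4),X.max(0).round(4))
side=X[(X[:,2]<zf+.013)]; top=X[X[:,2]>zf+.013]
for n,Y in [('side',side),('top',top)]:
    if len(Y)<20: print(n,len(Y)); continue
    hull=cv2.convexHull((Y[:,:2]*1e4).astype(np.float32))[:,0]/1e4 if n=='top' else Y[:,:2]
    r=least_squares(lambda c:np.hypot(*(hull-c).T)-.022,t[:2],loss='soft_l1',f_scale=.001)
    print(n,len(Y),'foot c',r.x.round(4),'rel tcp',(r.x-t[:2]).round(4),np.sqrt((r.fun**2).mean()))
E
python3 foot.py
python3 - <<'E'
from h import *
a=np.radians(9.95); u=np.array([np.cos(a),np.sin(a)]); w=np.array([-u[1],u[0]])
L=u@[679.6,134.4]-12.5; S=w@[522.7,261.2]-12.5
corner=L*u+S*w; print('corner',corner, 'L,S',L,S)
b=np.array([575.8,133.7]); bj=np.array([u@b-L,w@b-S]); print('block centre rel corner in jig',bj)
t=np.radians(18.45)-a
R=np.array([[np.cos(t),-np.sin(t)],[np.sin(t),np.cos(t)]])
for c in [(55,75),(55,-75),(-55,75),(-55,-75)]: print(c,(bj+R@c).round(1),(np.c_[u,w]@(bj+R@c)+corner).round(1))
E
```

```text
1920 [ 0.4683 -0.3779  0.0643] [ 0.5094 -0.3446  0.0833]
side 392 foot c [ 0.4872 -0.3668] rel tcp [-0.0088 -0.0066] 0.00015447212446324384
top 1528 foot c [ 0.4873 -0.3666] rel tcp [-0.0087 -0.0064] 0.0006463083277281295
corner [643.18341246 269.64519772] L,S 680.1008803017842 154.45461251953193
block centre rel corner in jig [ -89.85968743 -122.25734184]
(55, 75) [-46.5 -40. ] [604.2 222.3]
(55, -75) [ -24.4 -188.3] [651.7  80. ]
(-55, 75) [-155.3  -56.2] [499.9 187.4]
(-55, -75) [-133.2 -204.6] [547.4  45.1]
```

step_arm:
  increments:
    - [0.02,0,0.02,0,0]
    - [0.02,0,0.035,0,0]
    - [0.02,0,0.038,0,0]
    - [0.02,0,0.038,0,0]
    - [0.02,0,0.038,0,0]
    - [0.02,0,0.038,0,0]
    - [0.02,0,0.038,0,0]
    - [0.02,0,0.038,0,0]
    - [0.02,0,0.038,0,0]
    - [0.02,0,0.038,0,0]
    - [0.02,0,0.038,0,0]
    - [0.02,0,0.038,0,0]

```text
clock: 7.43
position: [0.496, 0.0764, 0.1142]
ee_rot: [0.619, 0.341, -0.619, 0.341]
ft_force: [1.4, -0.2, -1.5]
grip_width: 0.278
```

step_arm:
  increments:
    - [0.02,-0.0015,0.03,0,0]
    - [0.02,-0.001,0.015,0,0]
    - [0.02,-0.001,0.004,0,0]
    - [0.02,0,0,0,0]
    - [0.02,0,0,0,0]
    - [0.02,0,0,0,0]

```text
clock: 7.93
position: [0.4931, 0.1217, 0.1141]
ee_rot: [-0.62, -0.341, 0.62, -0.341]
ft_force: [-0.3, 0.3, -1.3]
grip_width: 0.28
```

```bash
python3 - <<'E'
from h import *
o=monitor.get_obs(); print(o['position'].round(4),o['joint_pos'].round(2),o['ft_force'].round(2))
E
python3 foot.py
```

```text
[0.4931 0.1217 0.1141] [-0.88  0.19  0.61  1.94 -0.13  1.05 -0.78] [-0.27  0.33 -1.33]
1916 [0.4653 0.104  0.0652] [0.5065 0.1373 0.0841]
side 396 foot c [0.4843 0.1151] rel tcp [-0.0088 -0.0067] 0.00014594449588464924
top 1520 foot c [0.4844 0.1153] rel tcp [-0.0087 -0.0064] 0.0004990027956313981
```

step_arm:
  increments:
    - [0.02,0,0.0027,-0.01,0]
    - [0.02,0,0,-0.015,0]
    - [0.02,0,0,-0.012,0]
    - [0.02,0,0,-0.008,0]
    - [0.02,0,0,-0.0045,0]
    - [0.02,0,0,0,0]
    - [0.02,0,0,0,0]
    - [0.02,0,0,0,0]

```text
clock: 8.65
position: [0.4933, 0.1263, 0.0651]
ee_rot: [0.62, 0.341, -0.619, 0.341]
ft_force: [0.3, 1.1, -0.8]
grip_width: 0.278
```

step_arm:
  increments:
    - [0.02,0.002,0.00035,0,0]
    - [0.02,0.002,0.00035,0,0]
    - [0.02,0.002,0.00035,0,0]
    - [0.02,0.002,0.00035,0,0]
    - [0.02,0.001,0.00018,0,0]
    - [0.02,0.001,0.00018,0,0]
    - [0.02,0.001,0.00018,0,0]
    - [0.02,0.001,0.00018,0,0]
    - [0.02,0.001,0.00018,0,0]
    - [0.02,0.001,0.00018,0,0]
    - [0.02,0.001,0.00018,0,0]
    - [0.02,0.001,0.00018,0,0]

```text
clock: 9.65
position: [0.5088, 0.1291, 0.0646]
ee_rot: [-0.619, -0.341, 0.619, -0.341]
ft_force: [-2.0, -0.4, -1.0]
grip_width: 0.273
```

step_arm:
  increments:
    - [0.02,0.0015,0.00026,0,0]
    - [0.02,0.0015,0.00026,0,0]
    - [0.02,0.0015,0.00026,0,0]
    - [0.02,0.0015,0.00026,0,0]
    - [0.02,0.0015,0.00026,0,0]
    - [0.02,0.0015,0.00026,0,0]
    - [0.02,0.0015,0.00026,0,0]
    - [0.02,0.0015,0.00026,0,0]
    - [0.02,0,0,0,0]
    - [0.02,0,0,0,0]

```text
clock: 10.48
position: [0.5212, 0.1312, 0.0647]
ee_rot: [0.619, 0.341, -0.619, 0.341]
ft_force: [-0.2, -0.2, -1.1]
grip_width: 0.275
```

```bash
cat > blk.py <<'E'
from h import *
from scipy.optimize import least_squares
import sys
L,S,a=.6801,.15445,np.radians(9.95)   # jig from top-cam fit
u=np.array([np.cos(a),np.sin(a)]); w=np.array([-u[1],u[0]])
o=monitor.get_obs(); t=o['position']; f=t[:2]+[-.0088,-.0066]
print('clk',o['clock'],'tcp',t.round(4),'foot jig mm',(1e3*np.array([u@f-L,w@f-S])).round(1),'force',o['ft_force'].round(2))
for n in ['top','side','wrist']:
    p=camera(n); C=cloud(p)
    L_=[q for q in regions_of(p,'block') if abs(np.median(C[q['region']][:,0])-.6)<.1]
    if not L_: print(n,'none'); continue
    q=L_[0]; X=C[q['region']&(p['range_z']>0)]; X=X[abs(X[:,2]-.024)<.006]
    r=rect(X); ang=r[2]%90; ang=ang-90 if ang>45 else ang
    J=np.c_[X[:,:2]@u-L,X[:,:2]@w-S]*1e3
    c=np.array(r[0])/1e3; print(n,q['p'],len(X),'size',np.round(r[1],1),'ang rel jig %.1f'%(ang-9.95),'centre jig',(1e3*np.array([u@c-L,w@c-S])).round(1),'max x,y',np.percentile(J,99.5,0).round(1))
    if len(sys.argv)>1 and n==sys.argv[1]: save(p,sys.argv[2])
E
python3 blk.py
```

```text
clk 10.4833 tcp [0.5212 0.1312 0.0647] foot jig mm [-153.9 -120.3] force [-0.2  -0.19 -1.07]
top 0.68 537 size [110.1  36.5] ang rel jig -0.2 centre jig [ -70.  -183.4] max x,y [ -15.8 -165.4]
side 0.79 1353 size [111.8 155.2] ang rel jig 6.8 centre jig [ -76.8 -125.7] max x,y [-16.7 -46.9]
wrist 0.75 58701 size [111.1 150.3] ang rel jig 7.1 centre jig [ -76.2 -124.7] max x,y [-17.5 -49.4]
```

step_arm:
  increments:
    - [0.02,-0.005,-0.0009,0,0]
    - [0.02,-0.005,-0.0009,0,0]
    - [0.02,-0.0016,0.009,0,0]
    - [0.02,-0.0016,0.009,0,0]
    - [0.02,-0.0016,0.009,0,0]
    - [0.02,0,0,0,0]
    - [0.02,0.002,0.00035,0,0]
    - [0.02,0.001,0.00018,0,0]
    - [0.02,0.001,0.00018,0,0]
    - [0.02,0.001,0.00018,0,0]
    - [0.02,0.001,0.00018,0,0]
    - [0.02,0.001,0.00018,0,0]

```text
clock: 11.78
position: [0.5133, 0.1574, 0.0646]
ee_rot: [0.619, 0.341, -0.619, 0.341]
ft_force: [0.4, 0.6, -2.1]
grip_width: 0.277
```

step_arm:
  increments:
    - [0.02,0.0015,0.00026,0,0]
    - [0.02,0.0015,0.00026,0,0]
    - [0.02,0.0015,0.00026,0,0]
    - [0.02,0.0015,0.00026,0,0]
    - [0.02,0.0015,0.00026,0,0]
    - [0.02,0.0015,0.00026,0,0]
    - [0.02,0.0015,0.00026,0,0]
    - [0.02,0.0015,0.00026,0,0]
    - [0.02,0,0,0,0]
    - [0.02,0,0,0,0]

```text
clock: 12.62
position: [0.5253, 0.1597, 0.0647]
ee_rot: [0.619, 0.341, -0.619, 0.342]
ft_force: [-0.2, 0.2, -1.6]
grip_width: 0.277
```

```bash
python3 blk.py
```

```text
clk 12.6167 tcp [0.5253 0.1597 0.0647] foot jig mm [-144.9  -92.9] force [-0.2   0.19 -1.59]
top 0.87 1270 size [110.3  77.1] ang rel jig 3.4 centre jig [ -63.5 -161.7] max x,y [  -8.5 -125.8]
side 0.64 1458 size [110.  153.8] ang rel jig 2.9 centre jig [ -66.1 -128.7] max x,y [-10.4 -54.5]
wrist 0.88 51872 size [110.1 150.3] ang rel jig 3.7 centre jig [ -65.4 -127.5] max x,y [-11.6 -51.6]
```

step_arm:
  increments:
    - [0.02,0.0012,0.0002,0,0]
    - [0.02,0.0012,0.0002,0,0]
    - [0.02,0.0012,0.0002,0,0]
    - [0.02,0.0012,0.0002,0,0]
    - [0.02,0.0012,0.0002,0,0]
    - [0.02,0.0012,0.0002,0,0]
    - [0.02,0.0012,0.0002,0,0]
    - [0.02,0,0,0,0]

```text
clock: 13.58
position: [0.5337, 0.1611, 0.0646]
ee_rot: [0.619, 0.341, -0.619, 0.342]
ft_force: [0.9, -0.1, -1.5]
grip_width: 0.271
```

```bash
sed -i "s/for n in \['top','side','wrist'\]/for n in ['wrist']/" blk.py; python3 blk.py
```

```text
clk 13.5833 tcp [0.5337 0.1611 0.0646] foot jig mm [-136.3  -93. ] force [ 0.86 -0.08 -1.48]
wrist 0.82 51132 size [111.1 150.6] ang rel jig 1.2 centre jig [ -59.  -129.9] max x,y [ -4.9 -55. ]
```

step_arm:
  increments:
    - [0.02,0.0006,0.0001,0,0]
    - [0.02,0.0006,0.0001,0,0]
    - [0.02,0.0006,0.0001,0,0]
    - [0.02,0.0006,0.0001,0,0]
    - [0.02,0,0,0,0]

```text
clock: 14.1
position: [0.536, 0.1616, 0.0647]
ee_rot: [0.619, 0.341, -0.619, 0.341]
ft_force: [-0.6, 0.3, -1.9]
grip_width: 0.272
```

```bash
python3 blk.py
```

```text
clk 14.1 tcp [0.536  0.1616 0.0647] foot jig mm [-134.1  -92.9] force [-0.6   0.29 -1.88]
wrist 0.7 50712 size [112.3 150.4] ang rel jig 0.4 centre jig [ -55.8 -130.3] max x,y [ -3.2 -55.6]
```

step_arm:
  increments:
    - [0.02,0.0006,0.0001,0,0]
    - [0.02,0.0005,0.0001,0,0]
    - [0.02,0,0,0,0]

```text
clock: 14.45
position: [0.537, 0.1618, 0.0646]
ee_rot: [0.619, 0.341, -0.619, 0.341]
ft_force: [-0.5, 0.3, -1.1]
grip_width: 0.274
```

```bash
python3 blk.py
```

```text
clk 14.45 tcp [0.537  0.1618 0.0646] foot jig mm [-133.   -92.9] force [-0.47  0.27 -1.05]
wrist 0.95 50692 size [112.  150.8] ang rel jig 0.1 centre jig [ -55.1 -130.8] max x,y [ -2.1 -55.8]
```

step_arm:
  increments:
    - [0.02,0.0005,0.0001,0,0]
    - [0.02,0.0005,0.0001,0,0]
    - [0.02,0,0,0,0]

```text
clock: 14.8
position: [0.538, 0.1619, 0.0646]
ee_rot: [0.619, 0.341, -0.619, 0.341]
ft_force: [-1.0, 0.0, -1.6]
grip_width: 0.277
```

step_arm:
  increments:
    - [0.02,0.0005,0.0001,0,0]
    - [0.02,0,0,0,0]

```text
clock: 14.97
position: [0.5385, 0.162, 0.0646]
ee_rot: [0.619, 0.341, -0.619, 0.341]
ft_force: [-1.2, 0.7, -1.7]
grip_width: 0.27
```

step_arm:
  increments:
    - [0.02,0.0005,0.0001,0,0]
    - [0.02,0,0,0,0]

```text
clock: 15.13
position: [0.5388, 0.1621, 0.0646]
ee_rot: [-0.619, -0.341, 0.619, -0.341]
ft_force: [-1.9, -0.3, -0.7]
grip_width: 0.273
```

```bash
python3 blk.py
```

```text
clk 15.1333 tcp [0.5388 0.1621 0.0646] foot jig mm [-131.2  -92.9] force [-1.86 -0.3  -0.67]
wrist 0.83 50580 size [112.  150.7] ang rel jig -0.1 centre jig [ -54.6 -131. ] max x,y [ -0.6 -56.3]
```

Force is starting to rise; I'll press on in half-millimetres.

step_arm:
  increments:
    - [0.02,0.0005,0.0001,0,0]
    - [0.02,0,0,0,0]

```text
clock: 15.4
position: [0.539, 0.1621, 0.0645]
ee_rot: [-0.619, -0.342, 0.62, -0.341]
ft_force: [-4.3, -0.0, 1.4]
grip_width: 0.273
```

step_arm:
  increments:
    - [0.02,0.0005,0.0001,0,0]
    - [0.02,0,0,0,0]

```text
clock: 15.57
position: [0.5392, 0.1621, 0.0644]
ee_rot: [-0.619, -0.342, 0.62, -0.341]
ft_force: [-5.6, -0.3, 1.4]
grip_width: 0.271
```

```bash
python3 blk.py
```

```text
clk 15.5667 tcp [0.5392 0.1621 0.0644] foot jig mm [-130.8  -92.9] force [-5.55 -0.34  1.41]
wrist 0.94 50565 size [111.3 150.8] ang rel jig -0.3 centre jig [ -54.1 -131.2] max x,y [ -0.5 -56.3]
```

```bash
cat > fen.py <<'E'
from h import *
p=camera('wrist'); C=cloud(p); ok=p['range_z']>0
a=np.radians(9.95); u=np.array([np.cos(a),np.sin(a)]); w=np.array([-u[1],u[0]])
for n in ['long_fence','short_fence','block']:
    for q in regions_of(p,n)[:2]:
        X=C[q['region']&ok]; X=X[(X[:,2]>.017)&(X[:,2]<.032)]
        if len(X)<50: continue
        r=rect(X); J=np.c_[X[:,:2]@u-.6801,X[:,:2]@w-.15445]*1e3
        g=r[2]%90; g=g-90 if g>45 else g
        print(n,round(q['p'],2),len(X),'size',np.round(r[1],1),'ang %.2f'%(g-9.95),'jig c',(u@r[0]-680.1).round(1),(w@r[0]-154.45).round(1),'pct1/99',np.percentile(J,[1,99],0).round(1).tolist())
save(p,'w4.png')
E
python3 fen.py
```

```text
long_fence 0.91 10720 size [ 25.9 136. ] ang 0.37 jig c 12.9 -107.9 pct1/99 [[0.6, -166.3], [24.7, -45.8]]
short_fence 0.78 17453 size [187.   26.1] ang 0.03 jig c -136.3 11.2 pct1/99 [[-226.3, -1.3], [-51.6, 23.4]]
block 0.6 50755 size [111.4 150.5] ang -0.11 jig c -54.0 -131.0 pct1/99 [[-107.1, -202.3], [-0.8, -56.6]]
```

View pics/w4.png

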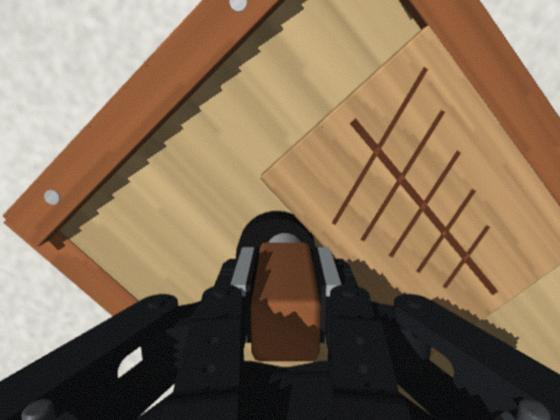

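step_arm:
  increments:
    - [0.02,-0.003,-0.0005,0,0]
    - [0.02,-0.003,-0.0005,0,0]
    - [0.02,0.002,-0.0115,0,0]
    - [0.02,0.002,-0.012,0,0]
    - [0.02,0.002,-0.012,0,0]
    - [0.02,0,0,0,0]
    - [0.02,0.001,0.0002,0,0]
    - [0.02,0.001,0.0002,0,0]
    - [0.02,0.001,0.0002,0,0]
    - [0.02,0.0005,0.0001,0,0]
    - [0.02,0.0005,0.0001,0,0]
    - [0.02,0,0,0,0]

```text
clock: 16.87
position: [0.544, 0.127, 0.0646]
ee_rot: [0.619, 0.342, -0.619, 0.342]
ft_force: [0.4, -0.3, -2.5]
grip_width: 0.273
```

step_arm:
  increments:
    - [0.02,0.0005,0.0001,0,0]
    - [0.02,0,0,0,0]

```text
clock: 17.03
position: [0.5445, 0.1268, 0.0646]
ee_rot: [0.619, 0.341, -0.619, 0.342]
ft_force: [0.2, -0.2, -1.4]
grip_width: 0.275
```

step_arm:
  increments:
    - [0.02,0.0005,0.0001,0,0]
    - [0.02,0,0,0,0]

```text
clock: 17.2
position: [0.5449, 0.1268, 0.0646]
ee_rot: [-0.619, -0.341, 0.619, -0.341]
ft_force: [-0.5, 1.1, -2.2]
grip_width: 0.274
```

step_arm:
  increments:
    - [0.02,0.0005,0.0001,0,0]
    - [0.02,0,0,0,0]

```text
clock: 17.37
position: [0.5451, 0.1268, 0.0645]
ee_rot: [-0.619, -0.342, 0.62, -0.341]
ft_force: [-2.0, -0.1, 0.6]
grip_width: 0.271
```

```bash
python3 blk.py
```

```text
clk 17.3667 tcp [0.5451 0.1268 0.0645] foot jig mm [-131.1 -128.7] force [-1.95 -0.08  0.63]
wrist 0.59 58592 size [112.3 150. ] ang rel jig 0.1 centre jig [ -54.2 -131.2] max x,y [ -0.5 -57.2]
```

step_arm:
  increments:
    - [0.02,0.0005,0.0001,0,0]
    - [0.02,0,0,0,0]

```text
clock: 17.63
position: [0.5454, 0.1268, 0.0644]
ee_rot: [-0.619, -0.342, 0.62, -0.341]
ft_force: [-5.0, -1.0, 1.2]
grip_width: 0.272
```

step_arm:
  increments:
    - [0.02,0.0004,0.0001,0,0]
    - [0.02,0,0,0,0]
    - [0.02,0,0,0,0]

```text
clock: 17.88
position: [0.5455, 0.1269, 0.0644]
ee_rot: [-0.619, -0.342, 0.62, -0.341]
ft_force: [-5.5, -1.3, 1.7]
grip_width: 0.273
```

step_arm:
  increments:
    - [0.02,-0.004,-0.0007,0,0]
    - [0.02,-0.005,-0.0009,0,0]
    - [0.02,0.0033,-0.019,0,0]
    - [0.02,0.0033,-0.019,0,0]
    - [0.02,0.0033,-0.019,0,0]
    - [0.02,0.0033,-0.019,0,0]
    - [0.02,0.0033,-0.019,0,0]
    - [0.02,0.0033,-0.019,0,0]
    - [0.02,0,0,0,0]
    - [0.02,0,0,0,0]

```text
clock: 18.72
position: [0.5574, 0.0104, 0.0649]
ee_rot: [0.62, 0.34, -0.619, 0.341]
ft_force: [-0.6, 1.5, -1.9]
grip_width: 0.271
```

step_arm:
  increments:
    - [0.02,0.012,0.0021,0,0]
    - [0.02,0.018,0.0032,0,0]
    - [0.02,0.018,0.0032,0,0]
    - [0.02,0.018,0.0032,0,0]
    - [0.02,0.012,0.0021,0,0]
    - [0.02,0.006,0.001,0,0]
    - [0.02,0,0,0,0]
    - [0.02,0,0,0,0]

```text
clock: 19.38
position: [0.6407, 0.0268, 0.0644]
ee_rot: [-0.619, -0.342, 0.619, -0.342]
ft_force: [0.7, 0.5, -1.3]
grip_width: 0.271
```

```bash
python3 blk.py; python3 foot.py
```

```text
clk 19.3833 tcp [0.6407 0.0268 0.0644] foot jig mm [ -54.3 -243.8] force [ 0.69  0.45 -1.27]
wrist 0.61 51722 size [110.  141.7] ang rel jig 0.3 centre jig [ -54.6 -135.3] max x,y [ -0.3 -70.9]
5379 [0.5985 0.0086 0.0156] [0.6903 0.0763 0.0346]
side 3858 foot c [0.6421 0.0508] rel tcp [0.0017 0.0244] 0.011043017695292721
top 1521 foot c [0.6318 0.0198] rel tcp [-0.0086 -0.0065] 0.0004763148468701298
```

step_arm:
  increments:
    - [0.02,-0.0005,0.003,0,0]
    - [0.02,-0.0005,0.003,0,0]
    - [0.02,-0.0005,0.003,0,0]
    - [0.02,-0.0003,0.0015,0,0]
    - [0.02,-0.0002,0.0015,0,0]
    - [0.02,-0.0002,0.0015,0,0]
    - [0.02,-0.0002,0.0015,0,0]
    - [0.02,-0.0002,0.0015,0,0]
    - [0.02,-0.0002,0.0015,0,0]
    - [0.02,-0.0002,0.0015,0,0]
    - [0.02,-0.0002,0.0015,0,0]
    - [0.02,-0.0002,0.0015,0,0]

```text
clock: 20.53
position: [0.6377, 0.0486, 0.0646]
ee_rot: [-0.619, -0.341, 0.619, -0.341]
ft_force: [0.1, -1.1, -0.9]
grip_width: 0.277
```

step_arm:
  increments:
    - [0.02,-0.00025,0.002,0,0]
    - [0.02,-0.00025,0.002,0,0]
    - [0.02,-0.00025,0.002,0,0]
    - [0.02,-0.00025,0.002,0,0]
    - [0.02,-0.00025,0.002,0,0]
    - [0.02,-0.00025,0.002,0,0]
    - [0.02,-0.00025,0.002,0,0]

```text
clock: 21.12
position: [0.636, 0.063, 0.0646]
ee_rot: [0.619, 0.341, -0.619, 0.341]
ft_force: [-0.8, -1.9, -2.5]
grip_width: 0.27
```

```bash
sed -i "s/for n in \['wrist'\]/for n in ['top','side','wrist']/" blk.py; python3 blk.py
```

```text
clk 21.1167 tcp [0.636  0.063  0.0646] foot jig mm [ -52.6 -207.2] force [-0.8  -1.95 -2.55]
top 0.81 1239 size [111.1  85.9] ang rel jig -0.3 centre jig [-54.9 -78.1] max x,y [ -0.6 -36.2]
side 0.59 967 size [109.7 154. ] ang rel jig 0.3 centre jig [ -56.8 -111.4] max x,y [ -6.8 -35.9]
wrist 0.95 57166 size [111.1 152. ] ang rel jig -0.2 centre jig [ -54.2 -110.1] max x,y [  0.2 -38. ]
```

step_arm:
  increments:
    - [0.02,-0.0003,0.002,0,0]
    - [0.02,-0.0003,0.002,0,0]
    - [0.02,-0.0003,0.002,0,0]
    - [0.02,-0.0003,0.002,0,0]
    - [0.02,-0.0003,0.002,0,0]
    - [0.02,-0.0003,0.002,0,0]
    - [0.02,-0.0003,0.002,0,0]
    - [0.02,-0.0003,0.002,0,0]
    - [0.02,-0.0003,0.002,0,0]
    - [0.02,-0.0003,0.002,0,0]
    - [0.02,-0.0003,0.002,0,0]
    - [0.02,-0.0003,0.002,0,0]

```text
clock: 22.42
position: [0.6323, 0.087, 0.0646]
ee_rot: [-0.619, -0.341, 0.619, -0.341]
ft_force: [-1.1, -1.7, -1.3]
grip_width: 0.274
```

step_arm:
  increments:
    - [0.02,-0.0002,0.0015,0,0]
    - [0.02,-0.0002,0.0015,0,0]
    - [0.02,-0.0002,0.0015,0,0]
    - [0.02,0,0,0,0]

```text
clock: 22.75
position: [0.6318, 0.0918, 0.0646]
ee_rot: [0.619, 0.342, -0.619, 0.341]
ft_force: [-0.2, 0.1, -1.1]
grip_width: 0.276
```

```bash
python3 blk.py
```

```text
clk 22.75 tcp [0.6318 0.0918 0.0646] foot jig mm [ -51.8 -178.2] force [-0.16  0.09 -1.14]
top 0.6 1090 size [111.7  74.1] ang rel jig -1.8 centre jig [-55.  -41.6] max x,y [-0.3 -6.6]
side 0.85 943 size [107.3 158.8] ang rel jig 1.1 centre jig [-58.7 -79.6] max x,y [-6.1 -2.6]
wrist 0.61 57134 size [110.8 151.7] ang rel jig 0.3 centre jig [-54.6 -81.2] max x,y [ 0.  -9.4]
```

step_arm:
  increments:
    - [0.02,-0.0001,0.001,0,0]
    - [0.02,-0.0001,0.001,0,0]
    - [0.02,-0.0001,0.001,0,0]
    - [0.02,-0.0001,0.0007,0,0]
    - [0.02,-0.0001,0.0006,0,0]
    - [0.02,0,0,0,0]

```text
clock: 23.55
position: [0.6313, 0.0957, 0.0646]
ee_rot: [-0.619, -0.341, 0.619, -0.341]
ft_force: [0.7, -1.0, -0.4]
grip_width: 0.275
```

step_arm:
  increments:
    - [0.02,-0.0001,0.0005,0,0]
    - [0.02,0,0.0005,0,0]
    - [0.02,0,0,0,0]

```text
clock: 23.8
position: [0.6311, 0.0967, 0.0646]
ee_rot: [-0.619, -0.341, 0.619, -0.341]
ft_force: [-0.6, -1.7, -1.6]
grip_width: 0.27
```

step_arm:
  increments:
    - [0.02,-0.0001,0.0005,0,0]
    - [0.02,0,0,0,0]

```text
clock: 23.97
position: [0.6311, 0.0973, 0.0646]
ee_rot: [0.619, 0.341, -0.619, 0.341]
ft_force: [-0.3, -1.5, -1.4]
grip_width: 0.271
```

step_arm:
  increments:
    - [0.02,-0.0001,0.0005,0,0]
    - [0.02,0,0,0,0]

```text
clock: 24.13
position: [0.631, 0.0973, 0.0646]
ee_rot: [-0.619, -0.341, 0.619, -0.342]
ft_force: [-0.2, -2.3, -1.9]
grip_width: 0.274
```

step_arm:
  increments:
    - [0.02,-0.0001,0.0005,0,0]
    - [0.02,0,0,0,0]

```text
clock: 24.3
position: [0.631, 0.0975, 0.0647]
ee_rot: [-0.619, -0.341, 0.619, -0.342]
ft_force: [0.5, -3.7, -1.7]
grip_width: 0.274
```

step_arm:
  increments:
    - [0.02,-0.0001,0.0005,0,0]
    - [0.02,0,0,0,0]

```text
clock: 24.47
position: [0.631, 0.0977, 0.0647]
ee_rot: [-0.619, -0.341, 0.619, -0.342]
ft_force: [0.8, -5.0, -2.6]
grip_width: 0.279
```

```bash
python3 blk.py; python3 fen.py
```

```text
clk 24.4667 tcp [0.631  0.0977 0.0647] foot jig mm [ -51.5 -172.2] force [ 0.81 -4.97 -2.55]
top 0.97 1089 size [113.9  72.2] ang rel jig -1.2 centre jig [-54.2 -35. ] max x,y [1.3 0.4]
side 0.63 932 size [109.6 156. ] ang rel jig 1.2 centre jig [-56.7 -75.6] max x,y [-4. -3.]
wrist 0.84 57156 size [110.6 151.2] ang rel jig 0.2 centre jig [-54.3 -75.7] max x,y [-0.1 -3.9]
long_fence 0.63 20591 size [ 25.1 257.7] ang 0.16 jig c 13.3 -177.8 pct1/99 [[1.1, -299.7], [25.1, -57.5]]
short_fence 0.6 417 size [19.5  9.2] ang 0.07 jig c -63.0 4.1 pct1/99 [[-71.8, -0.2], [-54.7, 7.8]]
block 0.93 57296 size [111.3 150.5] ang -0.01 jig c -54.8 -75.7 pct1/99 [[-107.4, -149.0], [-0.7, -5.9]]
```

step_arm:
  increments:
    - [0.02,0,0,0,0]
    - [0.02,0.0005,-0.003,0,0]
    - [0.02,0.0012,-0.007,0,0]
    - [0.02,0.0017,-0.01,0,0]
    - [0.02,0.002,-0.012,0,0]
    - [0.02,0.002,-0.012,0.01,0]
    - [0.02,0.002,-0.012,0.02,0]
    - [0.02,0,-0.03,0.02,0]
    - [0.02,0,-0.035,0.01,0]
    - [0.02,0,-0.038,0,0]
    - [0.02,0,-0.038,0,0]
    - [0.02,0,-0.03,0,0]

```text
clock: 25.97
position: [0.6396, -0.1335, 0.1262]
ee_rot: [0.62, 0.34, -0.619, 0.341]
ft_force: [-0.0, -0.3, -1.8]
grip_width: 0.278
```

```bash
python3 blk.py top t5.png
python3 - <<'E'
import cv2
i=cv2.imread('pics/t5.png')[135:285,170:340]; cv2.imwrite('pics/t5c.png',cv2.resize(i,None,fx=4,fy=4,interpolation=cv2.INTER_CUBIC))
E
```

```text
clk 25.9667 tcp [ 0.6396 -0.1335  0.1262] foot jig mm [ -82.9 -401.4] force [-0.01 -0.29 -1.81]
top 0.6 2645 size [112.6 150.5] ang rel jig -0.0 centre jig [-54.1 -73.3] max x,y [0.5 0.2]
side 0.93 1400 size [112.  157.8] ang rel jig -0.1 centre jig [-54.7 -75.5] max x,y [-0.2 -2.1]
wrist none
```

View pics/t5c.png

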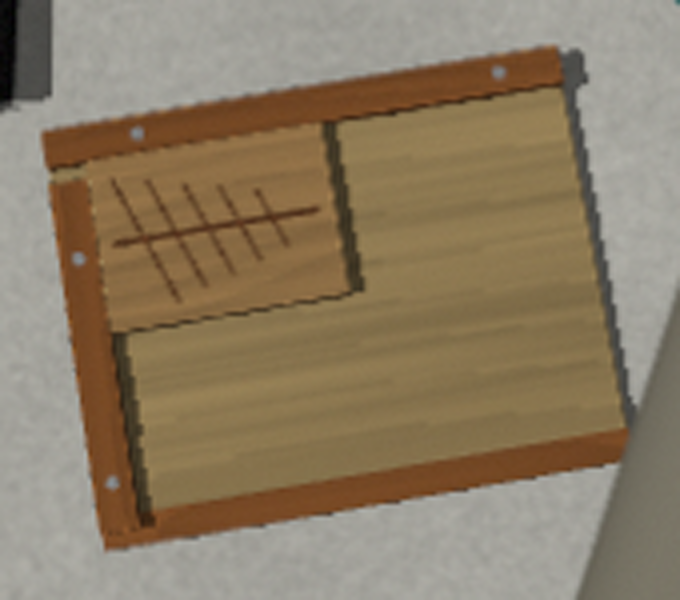

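step_arm:
  increments:
    - [0.02,-0.012,-0.018,0,0]
    - [0.02,-0.02,-0.03,0,0]
    - [0.02,-0.02,-0.032,0,0]
    - [0.02,-0.02,-0.032,0,0]
    - [0.02,-0.02,-0.032,0,0]
    - [0.02,-0.02,-0.032,0,0]
    - [0.02,-0.02,-0.028,0,0]
    - [0.02,-0.013,-0.018,0,0]
    - [0.02,0,0,-0.01,0]
    - [0.02,0,0,-0.01,0]
    - [0.02,0,0,0,0]
    - [0.02,0,0,0,0]

```text
clock: 27.27
position: [0.4962, -0.3482, 0.1038]
ee_rot: [-0.619, -0.343, 0.619, -0.342]
ft_force: [0.3, -0.2, -1.5]
grip_width: 0.272
```

```bash
python3 - <<'E'
from h import *
o=monitor.get_obs(); print(o['position'].round(4),o['ft_force'].round(2))
for n in ['wrist','top']:
    p=camera(n); C=cloud(p)
    for q in regions_of(p,'coaster')[:1]:
        X=C[q['region']&(p['range_z']>0)]; X=X[abs(X[:,2]-.005)<.004]
        print(n,q['p'],len(X),cv2.minEnclosingCircle((X[:,:2]*1000).astype(np.float32)))
E
python3 foot.py
```

```text
[ 0.4962 -0.3482  0.1038] [ 0.27 -0.22 -1.49]
wrist 0.8 6530 ((491.8919982910156, -360.4519348144531), 44.87649154663086)
top 0.66 522 ((491.25848388671875, -356.7318420410156), 45.225345611572266)
1903 [ 0.469  -0.3677  0.056 ] [ 0.5095 -0.3343  0.075 ]
side 391 foot c [ 0.4873 -0.3566] rel tcp [-0.0087 -0.0068] 0.00015487708883020883
top 1512 foot c [ 0.4876 -0.3564] rel tcp [-0.0085 -0.0066] 0.0005643655679606815
```

step_arm:
  increments:
    - [0.02,-0.001,-0.002,-0.01,0]
    - [0.02,-0.001,-0.002,-0.014,0]
    - [0.02,0,0,-0.012,0]
    - [0.02,0,0,-0.006,0]
    - [0.02,0,0,-0.003,0]
    - [0.02,0,0,-0.001,0]
    - [0.02,0,0,0,0]
    - [0.02,0,0,0,0]

```text
clock: 28.18
position: [0.4935, -0.3546, 0.059]
ee_rot: [0.619, 0.341, -0.619, 0.342]
ft_force: [-0.1, 0.1, -1.7]
grip_width: 0.275
```

step_arm:
  increments:
    - [0.02,0,0,-0.0007,0]
    - [0.02,0,0,0,0]

```text
clock: 28.35
position: [0.4935, -0.3545, 0.0583]
ee_rot: [0.619, 0.341, -0.619, 0.342]
ft_force: [0.5, -0.2, -1.9]
grip_width: 0.27
```

step_arm:
  increments:
    - [0.02,0,0,-0.0007,0]
    - [0.02,0,0,0,0]

```text
clock: 28.52
position: [0.4933, -0.3544, 0.0573]
ee_rot: [0.619, 0.341, -0.619, 0.342]
ft_force: [-0.1, 0.2, -1.2]
grip_width: 0.27
```

step_arm:
  increments:
    - [0.02,0,0,-0.0007,0]
    - [0.02,0,0,-0.0007,0]
    - [0.02,0,0,0,0]

```text
clock: 28.77
position: [0.4931, -0.3543, 0.0557]
ee_rot: [-0.619, -0.341, 0.619, -0.341]
ft_force: [-0.1, -1.2, -0.7]
grip_width: 0.273
```

step_arm:
  increments:
    - [0.02,0,0,-0.0006,0]
    - [0.02,0,0,0,0]

```text
clock: 28.93
position: [0.4932, -0.3544, 0.0553]
ee_rot: [0.619, 0.341, -0.619, 0.341]
ft_force: [0.0, -0.7, -1.2]
grip_width: 0.281
```

step_arm:
  increments:
    - [0.02,0,0,-0.0006,0]
    - [0.02,0,0,0,0]

```text
clock: 29.1
position: [0.4933, -0.3545, 0.0552]
ee_rot: [0.619, 0.341, -0.619, 0.341]
ft_force: [-1.8, 1.1, 4.8]
grip_width: 0.275
```

step_arm:
  increments:
    - [0.03,0,0,0,0]
    - [0.04,0,0,0,0]
    - [0.06,0,0,0,0]
    - [0.0854,0,0,0,0]
    - [0.0854,0,0,0,0]
    - [0.0854,0,0,0,0]
    - [0.0854,0,0,0,0]
    - [0.0854,0,0,0,0]

```text
clock: 29.77
position: [0.4932, -0.3544, 0.0546]
ee_rot: [0.619, 0.341, -0.619, 0.341]
ft_force: [-0.1, -0.5, 0.1]
grip_width: 1.002
```

step_arm:
  increments:
    - [0.0854,0,0,0.01,0]
    - [0.0854,0,0,0.02,0]
    - [0.0854,0,0,0.03,0]
    - [0.0854,0,0,0.03,0]
    - [0.0854,0,0,0.03,0]
    - [0.0854,0,0,0.03,0]
    - [0.0854,-0.03,0.02,0,0]
    - [0.0854,-0.03,0.03,0,0]
    - [0.0854,0,0.04,0,0]
    - [0.0854,0,0.03,0,0]
    - [0.0854,0,0,0,0]
    - [0.0854,0,0,0,0]

```text
clock: 30.77
position: [0.4342, -0.2334, 0.2055]
ee_rot: [0.619, 0.342, -0.618, 0.342]
ft_force: [-0.3, -0.7, 0.0]
grip_width: 1.001
```

```bash
python3 blk.py top t6.png
python3 - <<'E'
from h import *
p=camera('side'); C=cloud(p); z=C[...,2]; v=p['range_z']>0
near=v&(np.hypot(C[...,0]-.49,C[...,1]+.36)<.06)
for lo,hi in [(.091,.1),(.05,.06),(.04,.05)]:
    X=C[near&(z>lo)&(z<hi)]; print(lo,len(X),X.mean(0).round(4) if len(X) else '')
print(monitor.get_obs()['clock'])
a=cv2.resize(cv2.cvtColor(p['color'],cv2.COLOR_RGB2BGR)[280:420,190:400],None,fx=3.5,fy=3.5)
cv2.imwrite('pics/s6.png',a)
E
```

```text
clk 30.7667 tcp [ 0.4342 -0.2334  0.2055] foot jig mm [-302.6 -464.3] force [-0.32 -0.72  0.02]
top 0.8 2595 size [111.4 148.5] ang rel jig 0.0 centre jig [-54.8 -74.3] max x,y [-0.4 -0.9]
side 0.69 1092 size [108.  148.7] ang rel jig -0.3 centre jig [-55.1 -79.5] max x,y [-1.6 -6.5]
wrist none
0.091 140 [ 0.49   -0.3613  0.0959]
0.05 31 [ 0.4861 -0.3698  0.0555]
0.04 22 [ 0.4863 -0.3687  0.0458]
31.1167
```

View pics/t6.png

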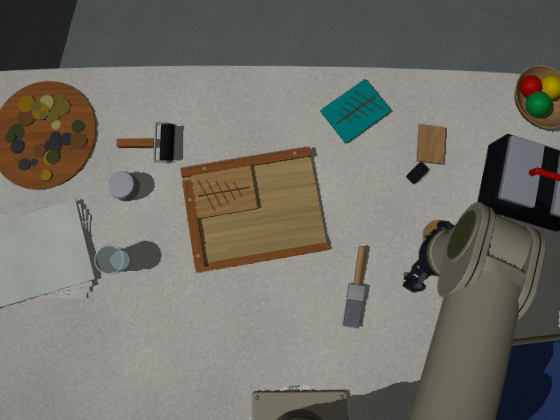

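View pics/s6.png

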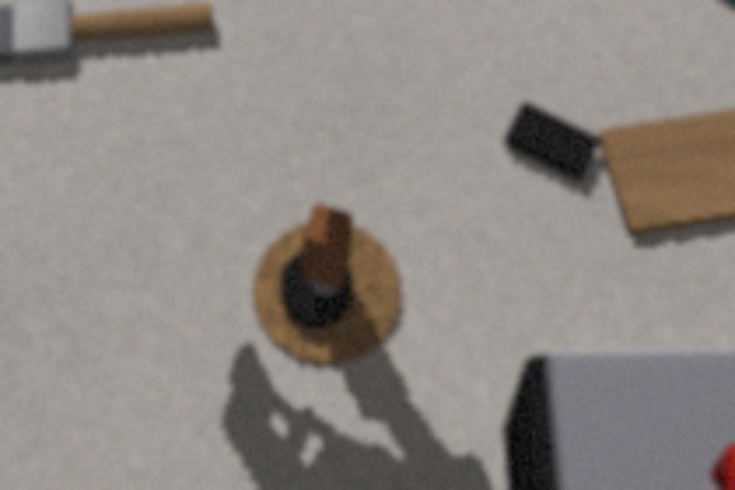

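The block sits in the corner of the two fences, at (227,190) in the top view. The pusher stands upright on its coaster, and the bystanders are where they were. I am handing the job in.

```bash
python3 -c "
from workcell import ticket; print(ticket.hand_in())"
```

```text
the job is handed in; nothing more can be done
None
```

The job is handed in at about 31 s on the clock. The hand-in reports no verdict, so what follows is from my own checks.

**What I did:** I picked the pusher up by its handle and pushed the block's lagging half towards the long fence until it swung flush. It bore there at about 5.5 N, and I pressed once more near its middle, again at about 5.5 N. I then slid it along that fence until it bore on the short fence at about 5 N. Last, I stood the pusher back on its coaster, released it and drew the arm clear.

**Last checks:**
- **Block:** the top camera shows it square to the jig to within 0.1° and within about 1 mm of both fences. The side camera put it about 4.5 mm short of the short fence. That view was coarse and had been unreliable before, and the top picture shows no gap, so I went by the top camera.
- **Pusher:** it stands upright, with its handle top about 3 mm from the coaster's centre.
- **Forces:** the highest wrist reading I saw while pushing was about 5.6 N, against the 12 N limit. I only saw readings at the end of each move.
- **Other things:** the bystanders look unmoved in the final pictures; I did not measure their positions again.

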